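# Hang the spatula holder on its keyhole screw

## Task

Clear the balance bench: pick up the aluminium spatula holder by its top tab and hang it on the screw of the white stand. The screw is clamped at a different height each time, so find it, pass its head through the large hole, press the plate back against the sprung washer, and slide it down until the slot is fully home on the screw. Let go so that it hangs upright and still; be gentle with the stand, and leave the bottles, the spoon and the jar lid alone.

Things in the scene. Friction and masses are not known exactly. Their poses are not given: they have to be found in the camera images.
- holder: Loose aluminium spatula holder, 0.2 to 0.4 kg, upright on the bench. Origin: centre of the back plate's underside, mid-thickness. z up, x out of the front (tray side), y along the width. Back plate 84 wide (y), 118 high, 4 thick (x -2 to +2). Grip tab on top: 32 wide (y), 10 thick (x -5 to +5), 116 to 172 above the origin. Tray at the foot: x +2 to +50, 84 wide, 30 high.
- hole (a point): Centre of the entry hole of the keyhole right through the holder's plate, 78 above the holder's origin, mid-thickness; axes as the holder's. The hole is eight-sided, 18 across; from it a slot 9 wide runs straight up to its closed end, 25 above this point. Home, the closed end rests on the shank, the screw's axis 22 above this point.
- stand: Fixed stand: white upright panel 84 wide (y), 14 thick, top edge 160 above the origin, on a grey foot 120 wide, 12 high (x -75 to +30), which levelling feet hold 2 to 14 above the bench. Origin: at the foot's underside, under the middle of the panel's front face. x points straight out of that face (away from the robot), z up, y along the panel. The screw's pose is not given.
- washer (a joint): How far (m) the black washer behind the screw's head is pressed back: 0 at rest to 0.0045, solid. Steel screw on the panel's middle line, level, 119 to 145 above the stand's origin. Shank 6 thick; head 16 across, 4 thick, underside 9.7 from the panel. Washer 30 across, at rest 1.5 behind the head: the 4 plate fits once it is pressed 2.5 (3 N at first, 5.5 N at 2.5, 7.5 N at 4.5).
- home_pin (a joint): How far (m) the small brass spring pin on top of the screw's shank is pressed down: 0 with its top 6.5 above the screw's axis, 0.0035 when the slot's closed end rests on the shank (fully home). It takes about 1.5 N. Clamped by the washer, the plate hardly sinks by its own weight: push it down, against 3 to 10 N of friction, until it stops hard.
- bottle_a: Loose amber bottle, 58 in diameter, 105 high; origin under its centre. Leave alone.
- bottle_b: Loose smaller amber bottle, 48 in diameter, 85 high; origin under its centre. Leave alone.
- spoon: Loose steel sampling spoon lying on the bench, 160 long along its x. Leave alone.
- jar_lid: Loose white jar lid lying on the bench, 48 in diameter, 12 high; origin under its centre. Leave alone.

How it is judged:
By the outcome, as a careful person would: the job done as asked, in the order asked, and still so for the second after the job is handed in, with the robot touching nothing.
It also fails if it takes over 58 s, if anything falls off the work surface, if the arm or the gripper's body presses on something with over 40 N, if the wrist force passes 120 N, or if a joint passes its speed limit or range.

## Robot

A 7-joint arm with a two-finger parallel gripper is mounted at the origin on the work surface. World frame = base frame: x ahead of the robot, y to its left, z up, the work surface at z = 0. Lengths are in m, angles in rad, forces in N, time in s.
With the tool pointing down it reaches from about 0.35 to 0.9 m from the base axis. Payload 8.1 kg.
Tool frame: the origin (TCP) lies at the very end of the fingers, on their centre line; the grasp point (between the pads) lies 19 mm behind it; z points along the fingers, y is the line along which they close (so a half turn about z gives the same grasp; the last joint's range is limited). The gripper opens to 85 mm and grips with 20 to 120 N. Pads are 22 mm wide; open, the fingers measure 114 mm over their backs; the gripper's body (76 mm by 85 mm) begins 54 mm behind the grasp point. The pads swing forward as they close: fully open they stand 13 mm farther back than shut.
Start: joints at [1.098, 0.434, 0.025, 1.573, -0.012, 1.134, -0.075], TCP at [0.226, -0.583, 0.231] pointing down, gripper open.
Joint ranges: [-2.62, 2.62], [-0.44, 2.09], [-1.27, 1.32], [0.08, 2.57], [-1.32, 4.46], [0.12, 2], [-2.74, 2.74]. Speed limits (rad/s): [2.22, 2.22, 3.01, 3.01, 3.14, 3.14, 3.14].

## Interface

Orientations are given as a 3x3 rotation matrix whose columns are the frame's x, y, z axes.
In Python, from plant import monitor, capture, manip gives the robot as it stands.
- The arm moves only by the tool drive_tool, never from a script. Its argument "commands" is a list of rows, each a list of 3 entries, a list of its own where there are three numbers: the closure, from -1 (fully open) to 1 (shut), then the shift along the tool's x, y, z in mm, then the turn about the tool's z in degrees. In form: [[fingers, [tx, ty, tz], yaw], ...]. A call has 1 to 10 rows; each row is the pose to reach, as a shift and turn from the pose commanded when the call began, along the tool's axes at that moment; what a row does not reach only later rows make up. A row lasts 1/12 s, in which the tool goes at most 41.7 mm and 7.16 degrees, less where a joint would pass 70% of its speed; a pose out of reach is approached as far as the arm can. A call with a gripper value outside its range is refused whole. The fingers move at their own pace and stop on an object; "grip_force" is the grip in N (left out, the last holds). Time passes only in rows, so rows that repeat a pose let the fingers close. It gives the time, the measured TCP pose, the force, the opening and the grip force at its end, in the units of the state.
- monitor.get_state(): the state, without advancing time (a new reading comes with each control period).
- capture(name): name is "scene" or "side" or "wrist"; returns a dict with "img" (480x640x3 uint8, red, green, blue), "intrinsics" (3x3 intrinsics, pixels), "k1" (the pictures are not rectified: a ray, as slopes to the right and down, at radius r is drawn at 1 + k1 r^2 times it, then the intrinsics apply), "camera_from_world" (4x4, takes a point from world to camera coordinates); the wrist camera has in their place "hand_eye" (4x4, takes a point from camera to tool coordinates, whose origin is the TCP and whose axes are the flange's). Camera axes: x right, y down, z forward; pixel columns grow to the right and rows downward; lengths in m; the calibration is good to about 2 mm. A picture is of the moment at which its call begins: read the wrist's pose just before it. There is no depth.
- manip.hand_in(): hands the job in; it is judged then, once.
The state is a dict: "time": time; "joint_pos": joint angles; "qd": joint speeds; "joint_torque": joint torques, N m; "eef_pos": TCP position; "orientation": TCP orientation; "ft_force": force on the tool from outside, world axes, zero at the start; "moment": the same for the moment, N m; "opening": finger opening in m; "grip_force": force on a finger pad.
Only numpy, scipy, OpenCV 4.12 (cv2) and the standard library are available. Lean on these libraries where they do the work, as an engineer would, in place of code of your own. Each camera call takes 0.05 s, during which the arm holds its last target. There are 200 camera calls.

## Working session

There is one attempt and no reset: what is moved stays moved. The work goes in short steps, Python scripts to look and compute and a tool call to move; the robot and the scene stay as the last step left them, time stands still between calls to the robot, and variables do not carry over. Pictures are saved under pics/ and viewed, at most 10 in all, crops included, and the job is handed in when it is done.

Besides the shell and the picture viewer there is one more tool, called after "Emit:" as name([rows], argument=value, ...), one row to a line, values as JSON. drive_tool: Moves the arm, as the interface text tells. Its arguments: {"type":"object","properties":{"commands":{"type":"array","items":{"type":"array"}},"grip_force":{"type":"number"}},"required":["commands"]}

```bash
ls; mkdir -p pics
python3 - <<'E'
from plant import monitor,capture
import cv2,numpy as np,pickle
s=monitor.get_state();print(s)
for n in("scene","side","wrist"):
    c=capture(n);pickle.dump(c,open(f"pics/{n}0.pkl","wb"));cv2.imwrite(f"pics/{n}0.png",c["img"][...,::-1])
    print(n,{k:np.round(v,4).tolist() for k,v in c.items() if k!="img"})
E
```

```text
pics
{'time': 0.0, 'joint_pos': array([ 1.09839963,  0.43519654,  0.02496488,  1.57410245, -0.0115906 ,
        1.1340099 , -0.07510766]), 'qd': array([-0.00082559,  0.00120535,  0.00038343,  0.00076404, -0.00017291,
       -0.00057824,  0.00104971]), 'joint_torque': array([ 4.47462471e-04, -6.70465136e+01,  1.02530077e+00, -3.16205657e+01,
        1.54948054e-02,  1.25976739e-02,  5.71244939e-06]), 'eef_pos': array([ 0.22565421, -0.58229342,  0.23054024]), 'orientation': array([[ 9.32424719e-01,  3.61363596e-01, -7.02569291e-04],
       [ 3.61364250e-01, -9.32423672e-01,  1.40561049e-03],
       [-1.47155777e-04, -1.56450939e-03, -9.99998765e-01]]), 'ft_force': array([-0.54051647, -0.02481982, -0.98787587]), 'moment': array([-0.03759707,  0.04210871,  0.02404524]), 'grip_force': 0.0, 'opening': 0.08538507661505294}
scene {'intrinsics': [[455.3059, 0.0, 320.8077], [0.0, 455.3059, 240.6563], [0.0, 0.0, 1.0]], 'k1': -0.0651, 'camera_from_world': [[0.8605, 0.5094, -0.0091, -0.5135], [0.4171, -0.7146, -0.5616, -0.096], [-0.2926, 0.4795, -0.8274, 1.1567], [0.0, 0.0, 0.0, 1.0]]}
side {'intrinsics': [[578.4714, 0.0, 319.6589], [0.0, 578.4714, 247.1085], [0.0, 0.0, 1.0]], 'k1': -0.1141, 'camera_from_world': [[-0.9987, -0.0515, -0.0036, 0.5368], [-0.0364, 0.7514, -0.6589, 0.0216], [0.0367, -0.6579, -0.7522, 1.3677], [0.0, 0.0, 0.0, 1.0]]}
wrist {'intrinsics': [[350.6655, 0.0, 312.791], [0.0, 350.6655, 238.6102], [0.0, 0.0, 1.0]], 'k1': -0.0213, 'hand_eye': [[-0.0, -0.9593, -0.2825, 0.0711], [1.0, -0.0002, 0.0005, -0.0005], [-0.0005, -0.2825, 0.9593, -0.1431], [0.0, 0.0, 0.0, 1.0]]}
```

View pics/scene0.png

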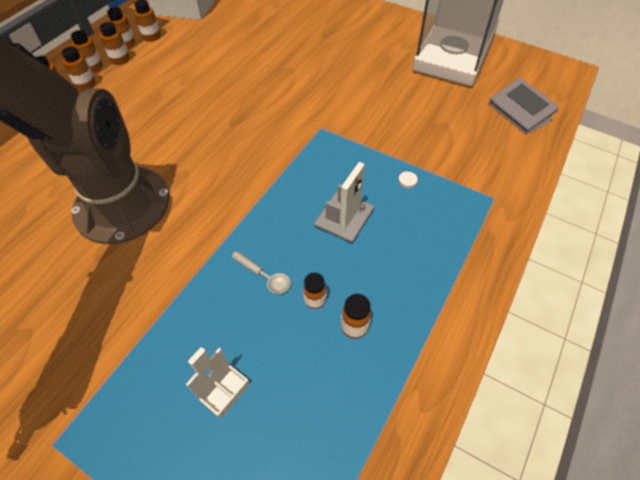

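View pics/side0.png

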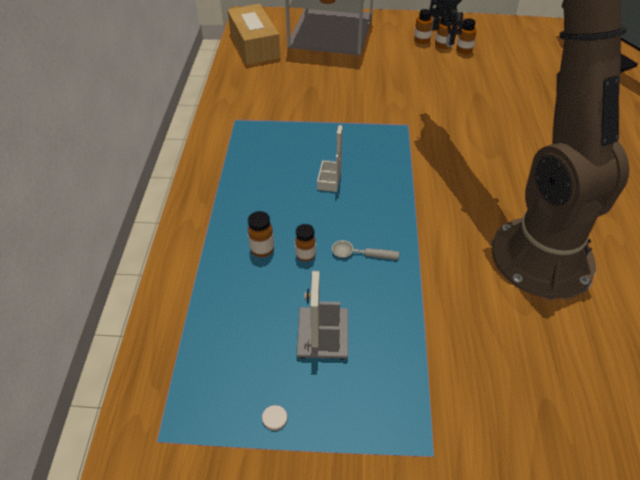

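```bash
cat > h.py <<'E'
import cv2,numpy as np,pickle
def crop(src,u,v,w,h,k):
    im=src["img"] if isinstance(src,dict) else src
    c=cv2.resize(im[v:v+h,u:u+w],None,fx=k,fy=k,interpolation=cv2.INTER_CUBIC).copy()
    for i in range(0,w,10):
        cv2.line(c,(i*k,0),(i*k,6 if i%20 else 12),(255,255,0),1)
        if i%20==0: cv2.putText(c,str(u+i),(i*k+2,22),0,.4,(255,255,0),1)
    for j in range(0,h,10):
        cv2.line(c,(0,j*k),(6 if j%20 else 12,j*k),(255,255,0),1)
        if j%20==0: cv2.putText(c,str(v+j),(12,j*k+5),0,.4,(255,255,0),1)
    return c
def proj(c,P,T=None):
    T=c["camera_from_world"] if T is None else T
    P=np.atleast_2d(P)@T[:3,:3].T+T[:3,3]
    s=P[:,:2]/P[:,2:];r2=(s**2).sum(1,keepdims=True);s=s*(1+c["k1"]*r2)
    K=c["intrinsics"];return s*[K[0,0],K[1,1]]+K[:2,2]
def wristT(c,st):
    B=np.eye(4);B[:3,:3]=st["orientation"];B[:3,3]=st["eef_pos"]
    return np.linalg.inv(B@c["hand_eye"])
def ray(c,uv,z,T=None):
    "world point at height z on the pixel's ray"
    T=c["camera_from_world"] if T is None else T
    k=np.array([c["k1"],0,0,0.]);s=cv2.undistortPoints(np.array([[uv]],float),c["intrinsics"],k)[0,0]
    R=T[:3,:3].T;o=-R@T[:3,3];d=R@np.r_[s,1];return o+d*(z-o[2])/d[2]
E
python3 - <<'E'
from h import *
a=pickle.load(open("pics/scene0.pkl","rb"));b=pickle.load(open("pics/side0.pkl","rb"))
cv2.imwrite("pics/hold.png",np.hstack([crop(a,170,330,100,100,4),crop(b,280,115,100,100,4)])[...,::-1])
cv2.imwrite("pics/stand.png",np.hstack([crop(a,300,155,100,100,4),crop(b,270,265,100,100,4)])[...,::-1])
E
```

```text
(no output)
```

View pics/hold.png

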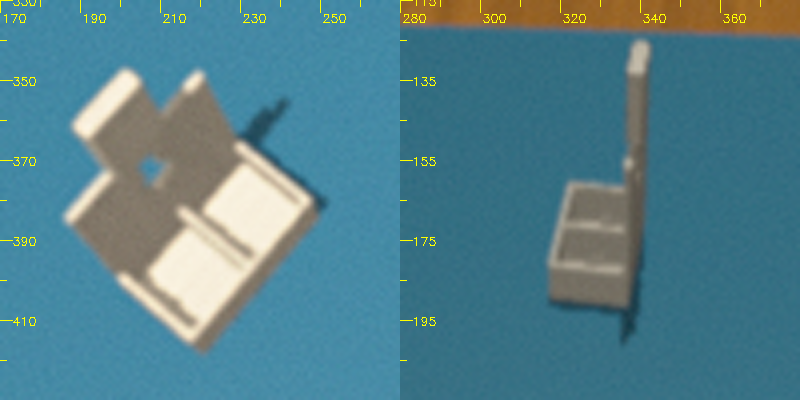

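View pics/stand.png

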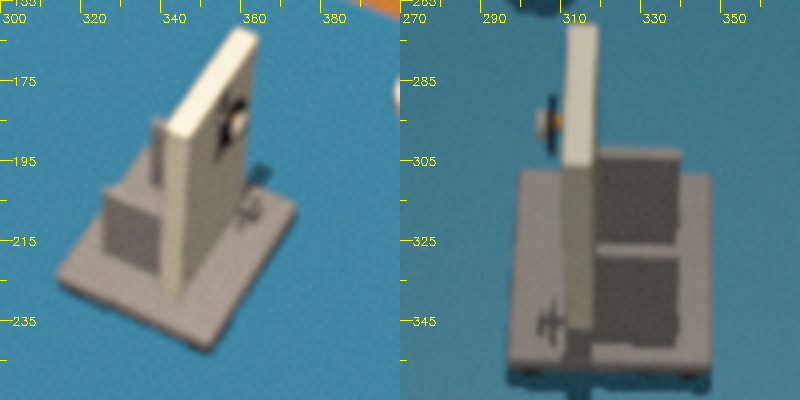

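```bash
cat > fit.py <<'E'
from h import *
from scipy.optimize import least_squares
a=pickle.load(open("pics/scene0.pkl","rb"));b=pickle.load(open("pics/side0.pkl","rb"))
def W(p,P):
    x,y,z,t=p[:4];c,s=np.cos(t),np.sin(t)
    return np.array(P,float)/1000@np.array([[c,s,0],[-s,c,0],[0,0,1]])+[x,y,z]
hold={0:[(-5,-16,172,187.5,360.5),(5,-16,172,191.2,364.5),(-5,16,172,200.5,347.5),(5,16,172,205,350.5),(0,-42,118,186.5,385),(0,42,118,220,348.5),(0,0,78,207.7,372.3),(50,42,30,248.2,379.5),(50,-42,30,218,415.5),(2,-42,30,200,398.8),(2,42,30,229.5,365.8)],
1:[(0,-16,172,340,125.5),(0,16,172,339,133),(50,-42,30,322,160.8),(50,42,30,317.3,181.5),(50,42,0,317.3,190),(-2,42,0,337.5,191.5)]}
st={0:[(-14,-42,160,341.2,186.8),(0,-42,160,347,189.2),(-14,42,160,358.8,162),(0,42,160,364.5,164.5),(0,-42,12,345.5,229.2),(-14,-42,12,340,224.5),(30,-60,12,351.8,241.8),(-75,-60,12,314.5,224.2),(30,60,12,374,206.2),(13.7,0,'h',359.2,185.5)],
1:[(0,-42,160,312,271.2),(-14,-42,160,319.5,271.2),(0,42,160,310.5,305.8),(-14,42,160,318.5,306.2),(0,42,12,311,347),(-14,42,12,317.8,347),(30,60,12,297,354.5),(-75,60,12,347.5,355),(30,-60,12,300,307.5),(-75,-60,12,347.8,308.5),(11.7,0,'h',305.5,296),(7.5,0,'h',308.2,296.3)]}
def fit(D,p0,fixz):
    def f(p):
        q=p.copy()
        if fixz:q[2]=0
        r=[]
        for i,c in enumerate((a,b)):
            P=[(r_[0],r_[1],p[4]*1000 if r_[2]=='h' else r_[2]) for r_ in D[i]]
            r.append(proj(c,W(q,P))-np.array([r_[3:] for r_ in D[i]]))
        return np.concatenate([x.ravel() for x in r])
    s=least_squares(f,p0,loss='soft_l1');r=f(s.x).reshape(-1,2)
    n=len(D[0]);print(np.round(s.x,4),"rms",r.std());print(np.round(r[:n],1).tolist(),'\n',np.round(r[n:],1).tolist());return s.x
if __name__=="__main__":
    fit(hold,np.array([.5,-.3,0,0,0.]),1)
    fit(st,np.array([.5,.1,.008,0,.13]),0)
E
python3 fit.py
```

```text
[ 0.5016 -0.2435  0.0721 -0.0984  0.    ] rms 0.5866914420935029
[[-0.3, 0.4], [0.3, -0.1], [0.2, -1.4], [-0.0, -1.0], [0.1, -0.2], [-0.3, -0.8], [0.7, 0.8], [-0.6, -0.5], [-0.1, -0.7], [-0.7, 0.4], [-0.3, -1.2]] 
 [[-0.1, -1.3], [-0.8, -1.0], [-0.4, -1.3], [-0.5, -1.2], [-0.4, -1.2], [-1.1, -0.8]]
[0.5404 0.2456 0.0047 0.0238 0.1346] rms 0.8109674234731545
[[-0.4, 0.2], [-0.3, 0.2], [-0.2, -0.3], [-0.2, -0.6], [-1.1, 0.9], [-0.8, 3.3], [0.4, -1.2], [-1.3, -1.0], [0.2, -0.7], [1.4, 1.0]] 
 [[-0.0, -0.3], [-0.4, -0.2], [-0.2, 0.2], [-0.6, -0.0], [0.5, 0.8], [0.5, 0.9], [-0.5, 0.5], [0.5, 1.2], [-0.6, -0.6], [0.0, -0.6], [-0.2, -0.2], [-0.7, -0.4]]
```

Emit:
drive_tool([
  [-1, [38, -22, 0], -7],
  [-1, [76, -44, 0], -14],
  [-1, [114, -66, 0], -21],
  [-1, [152, -88, 0], -28],
  [-1, [190, -110, 0], -35],
  [-1, [228, -132, 0], -42],
  [-1, [266, -152, 0], -49],
  [-1, [304, -174, 0], -56],
  [-1, [342, -195, 0], -63],
  [-1, [380, -216, 0], -63],
], grip_force=80)

```text
time: 0.98
eef_pos: [0.4897, -0.2581, 0.2313]
orientation: [[0.094, 0.996, -0.0], [0.996, -0.094, -0.0], [-0.0, -0.0, -1.0]]
ft_force: [1.0, -0.2, 0.3]
opening: 0.0857
grip_force: 0.0
```

Emit:
drive_tool([
  [-1, [0, 0, 0], 0],
  [-1, [0, 0, 0], 0],
  [-1, [0, 0, 0], 0],
  [-1, [0, 0, 0], 0],
])

```text
time: 1.32
eef_pos: [0.488, -0.2611, 0.231]
orientation: [[0.104, 0.995, -0.001], [0.995, -0.104, -0.001], [-0.001, -0.001, -1.0]]
ft_force: [-0.5, 0.3, -0.1]
opening: 0.0855
grip_force: 0.0
```

```bash
cat > snap.py <<'E'
import sys
from h import *
from plant import monitor,capture
s=monitor.get_state()
for n in sys.argv[2:]:
    c=capture(n);c["st"]=s;pickle.dump(c,open(f"pics/{n}{sys.argv[1]}.pkl","wb"));cv2.imwrite(f"pics/{n}{sys.argv[1]}.png",c["img"][...,::-1])
print(s["time"],np.round(s["eef_pos"],4),np.round(s["orientation"],4).tolist(),np.round(s["ft_force"],2),s["opening"],s["grip_force"])
E
python3 snap.py 1 wrist
```

```text
1.3167 [ 0.488  -0.2611  0.231 ] [[0.1037, 0.9946, -0.001], [0.9946, -0.1037, -0.0005], [-0.0006, -0.0009, -1.0]] [-0.49  0.33 -0.06] 0.0854692020589193 0.0
```

View pics/wrist1.png

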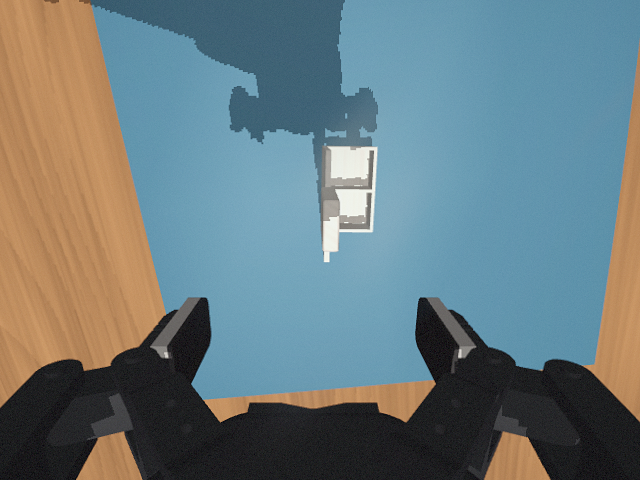

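Run:
```python
from fit import *
c=pickle.load(open("pics/wrist1.pkl","rb"));T=wristT(c,c["st"])
for uv,z in [((323,192),.172),((340,192),.172),((338,251),.172),((323,251),.172),((326.5,262),.118),((376,147),.03),((373,232),.03),((323,147),.03)]: print(uv,np.round(ray(c,uv,z,T),4))
cv2.imwrite("pics/w1c.png",crop(c,290,130,110,140,4)[...,::-1])
```

```text
(323, 192) [ 0.4972 -0.2215  0.172 ]
(340, 192) [ 0.507  -0.2225  0.172 ]
(338, 251) [ 0.5028 -0.2582  0.172 ]
(323, 251) [ 0.4938 -0.2573  0.172 ]
(326.5, 262) [ 0.4954 -0.2847  0.118 ]
(376, 147) [ 0.5533 -0.2064  0.03  ]
(373, 232) [ 0.5457 -0.29    0.03  ]
(323, 147) [ 0.5031 -0.2013  0.03  ]
```

View pics/w1c.png

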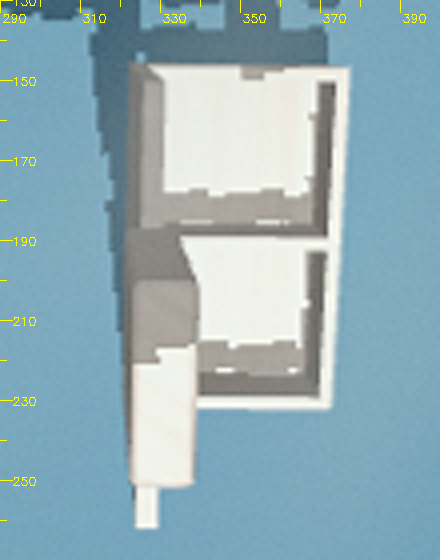

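Emit:
drive_tool([
  [-1, [10, 5, 0], 0],
  [-1, [20.3, 10.3, 0], 0],
  [-1, [20.3, 10.3, 20], 0],
  [-1, [20.3, 10.3, 40], 0],
  [-1, [20.3, 10.3, 60], 0],
  [-1, [20.3, 10.3, 78], 0],
  [-1, [20.3, 10.3, 90], 0],
  [-1, [20.3, 10.3, 95], 0],
  [-1, [20.3, 10.3, 95], 0],
  [-1, [20.3, 10.3, 95], 0],
])

```text
time: 2.2
eef_pos: [0.5019, -0.2402, 0.1367]
orientation: [[0.101, 0.995, 0.0], [0.995, -0.101, 0.0], [0.0, 0.0, -1.0]]
ft_force: [0.3, -0.6, 1.4]
opening: 0.0853
grip_force: 0.0
```

Emit:
drive_tool([
  [-0.5, [-2, -1, 0], 0],
  [0, [-2, -1, 0], 0],
  [0.5, [-2, -1, 0], 0],
  [0.7, [-2, -1, 0], 0],
  [1, [-2, -1, 0], 0],
  [1, [-2, -1, 0], 0],
  [1, [-2, -1, 0], 0],
  [1, [-2, -1, 0], 0],
  [1, [-2, -1, 0], 0],
  [1, [-2, -1, 0], 0],
], grip_force=80)

```text
time: 3.03
eef_pos: [0.5005, -0.2426, 0.1366]
orientation: [[0.101, 0.995, 0.001], [0.995, -0.101, -0.0], [-0.0, 0.001, -1.0]]
ft_force: [0.6, -0.3, 4.4]
opening: 0.0091
grip_force: 78.6
```

Emit:
drive_tool([
  [1, [0, 0, 0], 0],
  [1, [0, 0, 0], 0],
  [1, [0, 0, 0], 0],
  [1, [0, 0, 0], 0],
])

```text
time: 3.37
eef_pos: [0.5005, -0.2426, 0.1366]
orientation: [[0.101, 0.995, 0.001], [0.995, -0.101, -0.0], [-0.0, 0.001, -1.0]]
ft_force: [0.1, -0.2, 5.1]
opening: 0.0094
grip_force: 78.7
```

Emit:
drive_tool([
  [1, [0, 0, -5], 0],
  [1, [0, 0, -15], 0],
  [1, [0, 0, -35], 0],
  [1, [0, 0, -60], 0],
  [1, [0, 0, -85], 0],
  [1, [0, 0, -110], 0],
  [1, [0, 0, -125], 0],
  [1, [0, 0, -133], 0],
  [1, [0, 0, -133], 0],
  [1, [0, 0, -133], 0],
])

```text
time: 4.2
eef_pos: [0.4997, -0.2424, 0.2689]
orientation: [[0.101, 0.995, -0.001], [0.995, -0.101, 0.0], [0.0, -0.001, -1.0]]
ft_force: [-0.1, -0.8, -3.1]
opening: 0.0091
grip_force: 78.0
```

Emit:
drive_tool([
  [1, [10, 2, 0], 0],
  [1, [30, 5, 0], -1],
  [1, [60, 9, 0], -2],
  [1, [90, 14, 0], -3],
  [1, [120, 18, 0], -4],
  [1, [150, 22, 0], -5],
  [1, [180, 26, 0], -6],
  [1, [210, 30, 0], -7],
  [1, [235, 34, 0], -7.2],
  [1, [250, 36, 0], -7.2],
])

```text
time: 5.03
eef_pos: [0.5608, 0.0074, 0.2679]
orientation: [[-0.029, 1.0, -0.002], [1.0, 0.029, 0.002], [0.002, -0.002, -1.0]]
ft_force: [0.1, -0.2, -2.9]
opening: 0.009
grip_force: 77.9
```

```bash
python3 -c "
from plant import monitor
s=monitor.get_state();print(s['time'],s['eef_pos'],s['orientation'][:,:2].round(4).tolist(),s['ft_force'],s['moment'],s['opening'])"
```

```text
5.0333 [0.56075742 0.00739537 0.26794882] [[-0.0288, 0.9996], [0.9996, 0.0288], [0.0021, -0.0021]] [ 0.09802631 -0.15092593 -2.91860661] [-0.02043926  0.02092954 -0.0336071 ] 0.009013640909245377
```

Emit:
drive_tool([
  [1, [15, 8, 0], 0],
  [1, [40, 20, 0], 0],
  [1, [70, 35, 0], 0],
  [1, [100, 48, 0], 0],
  [1, [130, 58, 0], 0],
  [1, [160, 66, 0], 0],
  [1, [190, 72, 0], 0],
  [1, [215, 76, 0], 0],
  [1, [230, 76, 0], 0],
  [1, [236, 76, 0], 0],
])

```text
time: 5.87
eef_pos: [0.6297, 0.2443, 0.2676]
orientation: [[-0.029, 1.0, -0.003], [1.0, 0.029, 0.001], [0.001, -0.003, -1.0]]
ft_force: [-0.1, 0.3, -2.2]
opening: 0.0091
grip_force: 78.0
```

Emit:
drive_tool([
  [1, [0, 0, 0], 0],
  [1, [0, 0, 0], 0],
  [1, [0, 0, 0], 0],
  [1, [0, 0, 0], 0],
])

```text
time: 6.2
eef_pos: [0.6321, 0.2382, 0.2694]
orientation: [[-0.022, 1.0, 0.0], [1.0, 0.022, -0.001], [-0.001, 0.0, -1.0]]
ft_force: [-0.0, 0.2, -1.8]
opening: 0.009
grip_force: 78.0
```

```bash
python3 snap.py 2 wrist scene side
python3 - <<'E'
from h import *
w=pickle.load(open("pics/wrist2.pkl","rb"));a=pickle.load(open("pics/scene2.pkl","rb"));b=pickle.load(open("pics/side2.pkl","rb"))
cv2.imwrite("pics/v2.png",np.hstack([cv2.resize(crop(w,0,0,640,480,1),(533,400)),np.vstack([crop(a,310,150,88,100,3),crop(b,260,240,88,100,3)])[:400]])[...,::-1])
E
```

```text
6.2 [0.6321 0.2382 0.2694] [[-0.0215, 0.9998, 0.0004], [0.9998, 0.0215, -0.0011], [-0.0011, 0.0003, -1.0]] [-0.03  0.19 -1.78] 0.00902404706541973 78.00736784934998
```

View pics/v2.png

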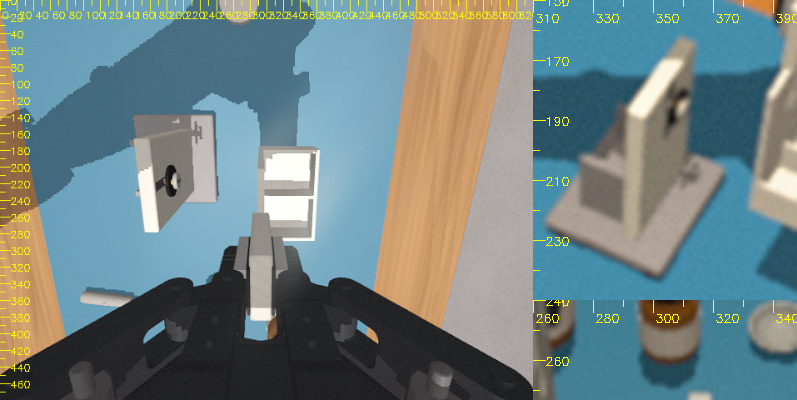

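Run:
```python
from h import *
w=pickle.load(open("pics/wrist2.pkl","rb"))
A=crop(w,155,128,110,150,4);B=crop(w,300,168,90,150,4)
cv2.imwrite("pics/w2c.png",np.hstack([A,B])[...,::-1])
```

```text
(no output)
```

View pics/w2c.png

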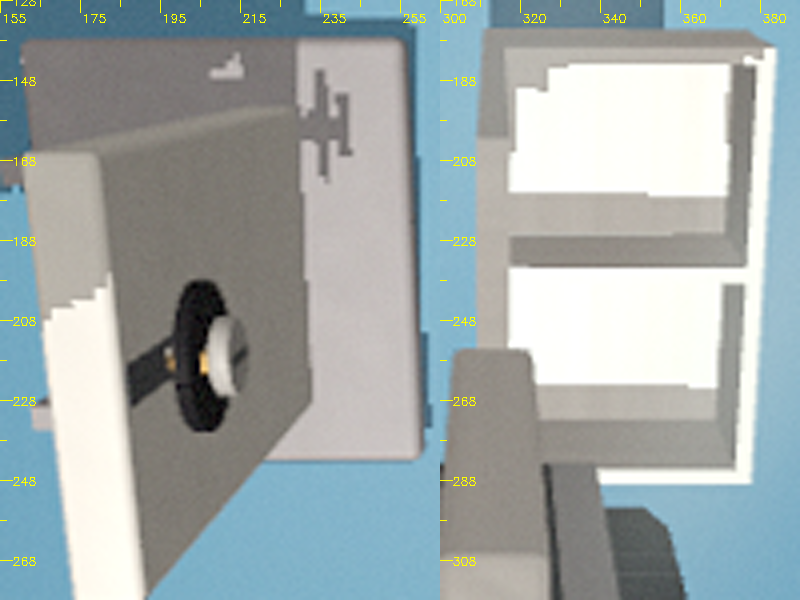

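```bash
cat > fit2.py <<'E'
from fit import *
c=pickle.load(open("pics/wrist2.pkl","rb"));T=wristT(c,c["st"]);s=c["st"]
def g(X,Y,u0,v0): return (u0+X/4-.375,v0+Y/4-.375)
S=[(0,42,160,101,155),(-14,42,160,25,155),(0,42,12,296,107),(0,-42,12,312,402),(30,60,12,402,42),(30,-60,12,420,457),(0,-42,160,147,598)]
obs=np.array([g(x[3],x[4],155,128) for x in S]+[g(235,356,155,128)])
def f(p): return (proj(c,W(p,[x[:3] for x in S]+[(13.7,0,p[4]*1000)]),T)-obs).ravel()
r=least_squares(f,[.54,.2456,.0047,.0238,.1346],loss='soft_l1')
print("stand",np.round(r.x,4));print(np.round(r.fun.reshape(-1,2),1).tolist())
print("screw head front",W(r.x,[(13.7,0,r.x[4]*1000)]))
q=[s["eef_pos"][0],s["eef_pos"][1],s["eef_pos"][2]-.1366,.0215]
N=[(50,42,30),(50,-42,30),(2,42,30),(2,42,0),(-2,42,0),(-2,42,118),(2,42,118),(5,16,118),(-5,16,118),(5,16,172),(-5,16,172)]
for n,u in zip(N,proj(c,W(q,N),T)): print(n,np.round(u,1), "cropB",np.round((u-[300,168]+.375)*4))
E
python3 fit2.py
```

```text
stand [0.5377 0.2453 0.0021 0.018  0.1357]
[[0.4, -0.1], [-0.3, -0.1], [-0.1, 0.3], [0.4, -0.2], [-0.3, -0.3], [-0.5, 0.8], [0.1, -0.2], [0.1, 0.1]]
screw head front [[0.55139885 0.24559422 0.13780741]]
(50, 42, 30) [384.4 179.4] cropB [339.  47.]
(50, -42, 30) [378.2 288.3] cropB [314. 483.]
(2, 42, 30) [316.7 179.3] cropB [68. 47.]
(2, 42, 0) [316.2 174.7] cropB [66. 28.]
(-2, 42, 0) [311.2 174.7] cropB [46. 28.]
(-2, 42, 118) [310.3 202.4] cropB [ 43. 139.]
(2, 42, 118) [318.9 202.4] cropB [ 77. 139.]
(5, 16, 118) [324.8 255. ] cropB [101. 350.]
(-5, 16, 118) [304.3 255.1] cropB [ 19. 350.]
(5, 16, 172) [330.1 307.3] cropB [122. 559.]
(-5, 16, 172) [300.7 307.3] cropB [  4. 559.]
```

Emit:
drive_tool([
  [1, [2, 10, 10], 0],
  [1, [5, 25, 28], 0],
  [1, [6, 40, 48], 0],
  [1, [6, 48, 64], 0],
  [1, [6.4, 50, 72], 0],
  [1, [6.4, 50, 72], 0],
  [1, [6.4, 50, 72], 0],
  [1, [6.4, 50, 72], 0],
])

```text
time: 7.02
eef_pos: [0.6813, 0.2485, 0.1986]
orientation: [[-0.025, 1.0, 0.001], [1.0, 0.025, 0.001], [0.001, 0.001, -1.0]]
ft_force: [-0.1, -0.4, -2.1]
opening: 0.0092
grip_force: 78.1
```

```bash
python3 snap.py 3 wrist side
python3 - <<'E'
from h import *
w=pickle.load(open("pics/wrist3.pkl","rb"));T=wristT(w,w["st"]);
from fit import W
u=proj(w,W([.5377,.2453,.0021,.018],[(0,42,160),(0,-42,160),(-14,42,160),(0,42,12),(0,-42,12),(30,60,12),(30,-60,12),(13.7,0,135.7)]),T);print(u.round(1).tolist())
h=u[-1];print(h)
x0,y0=int(max(0,h[0]-50)),int(h[1]-80)
A=crop(w,x0,y0,120,150,4)
B=crop(pickle.load(open("pics/side3.pkl","rb")),265,250,80,150,4)
cv2.imwrite("pics/w3c.png",np.hstack([A,B])[...,::-1]);print(x0,y0)
E
```

```text
7.0167 [0.6813 0.2485 0.1986] [[-0.0247, 0.9997, 0.0011], [0.9997, 0.0247, 0.0009], [0.0009, 0.0011, -1.0]] [-0.05 -0.43 -2.13] 0.009183562374230807 78.09132814407349
[[39.7, 196.1], [70.1, 337.7], [13.6, 196.1], [158.3, 169.4], [168.1, 255.3], [188.9, 149.4], [199.8, 272.5], [104.5, 256.9]]
[104.486872   256.88199327]
54 176
```

View pics/w3c.png

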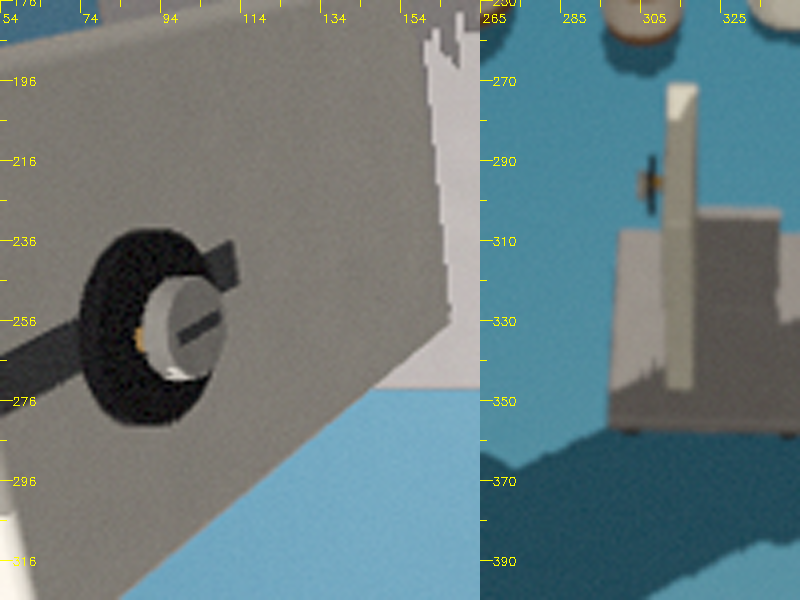

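Run:
```python
import fit
from fit2 import *
print("--")
D={k:[(*r[:3],r[3]-.375,r[4]-.375) for r in v] for k,v in hold.items()}
E={k:[(*r[:3],r[3]-.375,r[4]-.375) for r in v] for k,v in st.items()}
fit.fit(D,np.array([.5,-.24,0,-.1,0.]),0); x=fit.fit(E,np.array([.54,.2456,.0047,.0238,.1346]),0);print("screw z",x[2]+x[4])
# joint wrist fit, tilt nuisance for picture 3
c3=pickle.load(open("pics/wrist3.pkl","rb"));T3=wristT(c3,c3["st"])
for u0,u1 in ((20,60),):
    e=cv2.Canny(cv2.cvtColor(c3["img"],cv2.COLOR_RGB2GRAY),40,120)
o3=np.array([(166.1,255.9),(102.1,257.4)])
def F(p):
    r=f(p[:5]).reshape(-1,2)
    d=proj(c3,W(p,[(0,-42,12),(13.7,0,p[4]*1000)]),T3)-o3+p[5:7]
    return np.r_[r.ravel(),d.ravel(),p[5:7]*.3]
r=least_squares(F,[.54,.2456,.0047,.0238,.1346,0,0],loss='soft_l1')
print(np.round(r.x,4),"screw z",r.x[2]+r.x[4]);print(np.round(r.fun[:20].reshape(-1,2),1).tolist())
J=r.jac;C=np.linalg.inv(J.T@J)*.3**2;v=np.array([0,0,1,0,1,0,0]);print("sd z",np.sqrt(v@C@v))
```

```text
stand [0.5377 0.2453 0.0021 0.018  0.1357]
[[0.4, -0.1], [-0.3, -0.1], [-0.1, 0.3], [0.4, -0.2], [-0.3, -0.3], [-0.5, 0.8], [0.1, -0.2], [0.1, 0.1]]
screw head front [[0.55139885 0.24559422 0.13780741]]
(50, 42, 30) [384.4 179.4] cropB [339.  47.]
(50, -42, 30) [378.2 288.3] cropB [314. 483.]
(2, 42, 30) [316.7 179.3] cropB [68. 47.]
(2, 42, 0) [316.2 174.7] cropB [66. 28.]
(-2, 42, 0) [311.2 174.7] cropB [46. 28.]
(-2, 42, 118) [310.3 202.4] cropB [ 43. 139.]
(2, 42, 118) [318.9 202.4] cropB [ 77. 139.]
(5, 16, 118) [324.8 255. ] cropB [101. 350.]
(-5, 16, 118) [304.3 255.1] cropB [ 19. 350.]
(5, 16, 172) [330.1 307.3] cropB [122. 559.]
(-5, 16, 172) [300.7 307.3] cropB [  4. 559.]
--Traceback (most recent call last):
  File "<stdin>", line 6, in <module>
AttributeError: 'function' object has no attribute 'fit'
```

Emit:
drive_tool([
  [1, [0, 0, 0], 0],
  [1, [0, 0, 0], 0],
  [1, [0, 0, 0], 0],
  [1, [0, 0, 0], 0],
])

```text
time: 7.45
eef_pos: [0.6814, 0.2479, 0.1976]
orientation: [[-0.024, 1.0, 0.0], [1.0, 0.024, -0.0], [-0.0, 0.0, -1.0]]
ft_force: [0.9, 0.6, -2.2]
opening: 0.0085
grip_force: 78.1
```

```bash
python3 snap.py 4 wrist side; python3 - <<'E' | tail -14
import fit2
from fit2 import *
from fit import fit as FT
D={k:[(*r[:3],r[3]-.375,r[4]-.375) for r in v] for k,v in hold.items()}
E={k:[(*r[:3],r[3]-.375,r[4]-.375) for r in v] for k,v in st.items()}
FT(D,np.array([.5,-.24,0,-.1,0.]),0); x=FT(E,np.array([.54,.2456,.0047,.0238,.1346]),0);print("screw z",x[2]+x[4])
p=pickle.load(open("pics/wrist3.pkl","rb"))
c3=pickle.load(open("pics/wrist4.pkl","rb"));T3=wristT(c3,c3["st"])
def shift(u,v,h=20):
    t=p["img"][v-h:v+h,u-h:u+h];R=c3["img"][v-h-10:v+h+10,u-h-10:u+h+10]
    m=cv2.matchTemplate(R,t,cv2.TM_CCOEFF_NORMED);_,k,_,(i,j)=cv2.minMaxLoc(m)
    a=m[j,i-1:i+2];b=m[j-1:j+2,i];q=lambda a:(a[0]-a[2])/(2*(a[0]-2*a[1]+a[2]));return np.array([i-10+q(a),j-10+q(b)])
s1,s2=shift(160,258),shift(95,257);print("shifts",s1,s2)
o3=np.array([(166.1,255.9)+s1,(102.1,257.4)+s2])
def F(p):
    r=f(p[:5]).reshape(-1,2)
    d=proj(c3,W(p,[(0,-42,12),(13.7,0,p[4]*1000)]),T3)-o3+p[5:7]
    return np.r_[r.ravel(),d.ravel(),p[5:7]*.3]
r=least_squares(F,[.54,.2456,.0047,.0238,.1346,0,0],loss='soft_l1')
print(np.round(r.x,4),"screw z",r.x[2]+r.x[4]);print(np.round(r.fun[:20].reshape(-1,2),1).tolist())
J=r.jac;C=np.linalg.inv(J.T@J)*.3**2;v=np.array([0,0,1,0,1,0,0]);print("sd z",np.sqrt(v@C@v))
E
```

```text
7.45 [0.6814 0.2479 0.1976] [[-0.0242, 0.9997, 0.0003], [0.9997, 0.0242, -0.0], [-0.0, 0.0003, -1.0]] [ 0.93  0.6  -2.2 ] 0.008461532907135179 78.0897045135498
(-5, 16, 118) [304.3 255.1] cropB [ 19. 350.]
(5, 16, 172) [330.1 307.3] cropB [122. 559.]
(-5, 16, 172) [300.7 307.3] cropB [  4. 559.]
[ 0.5005 -0.2434 -0.0022 -0.1049  0.    ] rms 0.4647951936551485
[[-0.1, 0.8], [0.5, 0.3], [0.5, -0.9], [0.2, -0.5], [0.2, 0.1], [-0.0, -0.2], [0.9, 1.2], [-0.5, 0.1], [-0.2, -0.3], [-0.5, 0.7], [-0.0, -0.7]] 
 [[0.7, -0.2], [0.0, 0.2], [0.5, -0.3], [0.2, -0.2], [0.3, -0.3], [-0.4, 0.3]]
[0.5406 0.2453 0.0058 0.0222 0.1343] rms 0.810191944389309
[[0.0, 0.3], [0.1, 0.3], [0.2, -0.2], [0.2, -0.4], [-0.8, 1.1], [-0.5, 3.5], [0.7, -0.9], [-0.9, -0.9], [0.7, -0.5], [1.9, 1.2]] 
 [[0.3, -0.5], [-0.1, -0.3], [0.1, 0.1], [-0.4, -0.1], [0.7, 0.7], [0.7, 0.9], [-0.3, 0.5], [0.7, 1.2], [-0.3, -0.6], [0.4, -0.6], [0.1, -0.2], [-0.4, -0.5]]
screw z 0.14016096464054095
shifts [-0.6170384  -0.12966096] [-1.1895148  -0.36699027]
[ 0.5377  0.2454  0.0023  0.0178  0.1358 -2.1347  0.6474] screw z 0.13808029337990985
[[0.4, -0.2], [-0.4, -0.2], [-0.1, 0.3], [0.4, -0.2], [-0.2, -0.3], [-0.5, 0.8], [0.1, -0.1], [0.1, 0.2], [0.1, -0.2], [0.1, 0.1]]
sd z 0.000558605532846758
```

```bash
python3 - <<'E' | tail -8
from fit2 import *
p3=pickle.load(open("pics/wrist3.pkl","rb"));c4=pickle.load(open("pics/wrist4.pkl","rb"))
o3=np.array([(166.1,255.9),(102.1,257.4)]);o4=o3+[(-.62,-.13),(-1.19,-.37)]
Ts=[wristT(k,k["st"]) for k in (p3,c4)]
for w2 in (1,.0001):
    def F(p):
        r=f(p[:5])*w2
        return np.r_[r]+0 if 0 else np.r_[r,*[(proj(k,W(p,[(0,-42,12),(13.7,0,p[4]*1000)]),T)-o).ravel() for k,T,o in zip((p3,c4),Ts,(o3,o4))]]
    r=least_squares(F,[.54,.2456,.0047,.0238,.1346],loss='soft_l1' if w2==1 else 'linear')
    print(np.round(r.x,4),r.x[2]+r.x[4],np.round(r.fun.reshape(-1,2),1).tolist())
# holder shift between pictures 2 and 4
w=c; t=w["img"][175:285,340:390]
m=cv2.matchTemplate(c4["img"][165:295,330:400],t,cv2.TM_CCOEFF_NORMED);print(cv2.minMaxLoc(m))
m=cv2.matchTemplate(c4["img"][240:330,285:350],w["img"][250:320,295:340],cv2.TM_CCOEFF_NORMED);print(cv2.minMaxLoc(m))
# edges in c4 near predicted far top panel corner
g_=cv2.cvtColor(c4["img"],cv2.COLOR_RGB2GRAY).astype(int);
for v in (215,235,255,275,295): print(v,g_[v,20:75:1].tolist()) if v in(235,275) else None
E
```

```text
(5, 16, 172) [330.1 307.3] cropB [122. 559.]
(-5, 16, 172) [300.7 307.3] cropB [  4. 559.]
[0.538  0.2458 0.0041 0.0119 0.1363] 0.14044023587925356 [[0.1, -0.5], [-0.8, -0.6], [-0.1, 0.0], [0.0, -0.1], [0.0, -0.5], [-0.8, 1.1], [-0.8, 0.4], [-0.5, 0.5], [1.2, -0.3], [0.3, 0.3], [1.4, -0.6], [0.3, 0.3]]
[ 0.5432  0.2495  0.016  -0.0207  0.1329] 0.1489115175637687 [[0.0, -0.0], [0.0, -0.0], [0.0, -0.0], [0.0, -0.0], [0.0, -0.0], [0.0, 0.0], [-0.0, 0.0], [0.0, -0.0], [-0.1, 0.1], [0.0, 0.0], [0.1, -0.1], [-0.0, -0.0]]
(0.07729476690292358, 0.9841026067733765, (15, 20), (10, 10))
(0.24230588972568512, 0.9965768456459045, (0, 20), (10, 10))
235 [180, 177, 178, 178, 179, 180, 179, 178, 178, 179, 181, 179, 179, 180, 179, 177, 174, 167, 167, 157, 142, 129, 120, 121, 122, 122, 125, 125, 122, 124, 123, 122, 125, 124, 120, 121, 122, 124, 124, 122, 123, 122, 121, 123, 124, 120, 122, 123, 122, 119, 120, 123, 122, 120, 119]
275 [149, 149, 149, 148, 157, 176, 181, 178, 178, 178, 179, 180, 179, 177, 180, 179, 178, 178, 178, 180, 177, 179, 180, 177, 179, 172, 169, 163, 160, 145, 126, 85, 49, 46, 47, 44, 48, 48, 43, 54, 77, 98, 123, 125, 124, 119, 119, 121, 121, 121, 121, 125, 123, 123, 124]
```

```bash
python3 - <<'E' | tail -4
from fit2 import *
p3=pickle.load(open("pics/wrist3.pkl","rb"));c4=pickle.load(open("pics/wrist4.pkl","rb"))
o3=np.array([(166.1,255.9),(102.1,257.4)]);o4=o3+[(-.62,-.13),(-1.19,-.37)]
Ts=[wristT(k,k["st"]) for k in (p3,c4)]
def F(p):
    L=proj(c4,W(p,[(0,42,160),(0,20,160),(0,0,160),(0,-20,160),(0,-42,160)]),Ts[1])
    l=np.interp([235,275],L[:,1],L[:,0])-[39.8,49.6]
    return np.r_[f(p[:5]),*[(proj(k,W(p,[(0,-42,12),(13.7,0,p[4]*1000)]),T)-o).ravel() for k,T,o in zip((p3,c4),Ts,(o3,o4))],l]
r=least_squares(F,[.54,.2456,.0047,.0238,.1346],loss='soft_l1')
print(np.round(r.x,4),r.x[2]+r.x[4],np.round(r.fun.reshape(-1,2),1).tolist())
print(W(r.x,[(13.7,0,0)]))
L=lambda h:proj(c4,W(r.x,[(13.7,0,h)]),Ts[1]);print(L(134),L(138))
E
```

```text
(-5, 16, 172) [300.7 307.3] cropB [  4. 559.]
[0.5386 0.2463 0.007  0.0121 0.1346] 0.14162826216981528 [[-0.5, -0.8], [-1.7, -0.9], [-0.1, -0.3], [0.1, 0.2], [0.2, -0.9], [-0.6, 1.5], [-1.2, 1.3], [-0.1, 0.2], [0.7, 0.2], [0.2, 0.3], [0.9, -0.0], [0.2, 0.2], [1.2, 0.0]]
[[0.55234278 0.24641706 0.00700504]]
[[101.68799684 256.90638057]] [[ 97.8592058  259.13852903]]
```

Emit:
drive_tool([
  [1, [0, -8, -2], 0.3],
  [1, [0, -22, -2], 0.3],
  [1, [0, -40, -2], 0.3],
  [1, [0, -55, -2], 0.3],
  [1, [0, -65, -2], 0.3],
  [1, [0, -70, -2], 0.3],
  [1, [0, -70, -2], 0.3],
  [1, [0, -70, -2], 0.3],
  [1, [0, -70, -2], 0.3],
])

```text
time: 8.3
eef_pos: [0.6121, 0.246, 0.1993]
orientation: [[-0.018, 1.0, 0.001], [1.0, 0.018, -0.0], [-0.0, 0.001, -1.0]]
ft_force: [-0.3, -0.3, -2.8]
opening: 0.0093
grip_force: 78.2
```

```bash
python3 snap.py 5 wrist side; python3 - <<'E' | tail -6
from fit2 import *
c4=pickle.load(open("pics/wrist4.pkl","rb"));c5=pickle.load(open("pics/wrist5.pkl","rb"));T4=wristT(c4,c4["st"]);T5=wristT(c5,c5["st"])
def tri(V):
    return least_squares(lambda P:np.concatenate([(proj(k,P,t)-o).ravel() for k,t,o in V]),[.55,.246,.14])
r=tri([(c,T,(213.4,216.6)),(c4,T4,(100.9,257.0))]);print("tri head",r.x.round(4),r.fun.round(2))
h=proj(c5,r.x,T5)[0];print("pred",h)
g5=cv2.cvtColor(c5["img"],cv2.COLOR_RGB2GRAY)
u,v=int(h[0]),int(h[1]);cv2.imwrite("pics/w5c.png",crop(c5,max(0,u-60),v-60,150,130,5)[...,::-1])
E
```

```text
8.3 [0.6121 0.246  0.1993] [[-0.0182, 0.9998, 0.0006], [0.9998, 0.0182, -0.0], [-0.0, 0.0006, -1.0]] [-0.26 -0.3  -2.78] 0.00930973425649009 78.16671252250671
(5, 16, 118) [324.8 255. ] cropB [101. 350.]
(-5, 16, 118) [304.3 255.1] cropB [ 19. 350.]
(5, 16, 172) [330.1 307.3] cropB [122. 559.]
(-5, 16, 172) [300.7 307.3] cropB [  4. 559.]
tri head [0.5526 0.2468 0.1421] [-0.   -0.01  0.    0.01]
pred [215.75175115 256.27193536]
```

View pics/w5c.png

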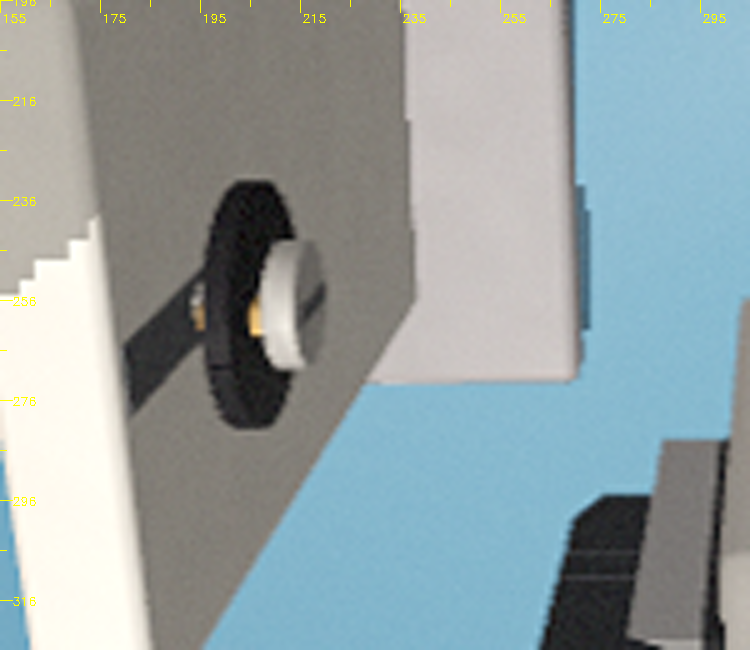

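```bash
python3 - <<'E' | tail -1
from fit2 import *
V=[(c,T,(213.4,216.6))]
for n,o in((3,(102.1,257.4)),(4,(100.9,257.0)),(5,(216.5,256.5))):
    k=pickle.load(open(f"pics/wrist{n}.pkl","rb"));V.append((k,wristT(k,k["st"]),o))
r=least_squares(lambda P:np.concatenate([(proj(k,P,t)-o).ravel() for k,t,o in V]),[.55,.246,.14])
print("tri head",r.x.round(4),r.fun.round(2),np.sqrt(np.diag(np.linalg.inv(r.jac.T@r.jac)))*.4)
E
```

```text
tri head [0.5531 0.247  0.1429] [ 0.35 -0.07  0.    0.11  0.01  0.1  -0.28 -0.15] [0.00036885 0.00027798 0.00072844]
```

Emit:
drive_tool([
  [1, [0.9, -10, -1], 0],
  [1, [1.8, -22, -1], 0],
  [1, [1.8, -34, -1], 0],
  [1, [1.8, -44, -1], 0],
  [1, [1.8, -50, -1], 0],
  [1, [1.8, -52, -1], 0],
  [1, [1.8, -52, -1], 0],
  [1, [1.8, -52, -1], 0],
  [1, [1.8, -52, -1], 0],
  [1, [1.8, -52, -1], 0],
])

```text
time: 9.23
eef_pos: [0.5599, 0.2469, 0.2002]
orientation: [[-0.018, 1.0, 0.0], [1.0, 0.018, 0.0], [0.0, 0.0, -1.0]]
ft_force: [-0.2, 1.0, -2.9]
opening: 0.0089
grip_force: 78.2
```

Emit:
drive_tool([
  [1, [0, -1, 0], 0],
  [1, [0, -2, 0], 0],
  [1, [0, -3, 0], 0],
  [1, [0, -4, 0], 0],
  [1, [0, -4, 0], 0],
  [1, [0, -4, 0], 0],
])

```text
time: 9.73
eef_pos: [0.5554, 0.247, 0.2004]
orientation: [[-0.019, 1.0, 0.0], [1.0, 0.019, -0.0], [-0.0, 0.0, -1.0]]
ft_force: [-0.8, -0.8, -2.5]
opening: 0.0089
grip_force: 78.2
```

Emit:
drive_tool([
  [1, [0, -0.5, 0], 0],
  [1, [0, -1, 0], 0],
  [1, [0, -1.5, 0], 0],
  [1, [0, -2, 0], 0],
  [1, [0, -2, 0], 0],
  [1, [0, -2, 0], 0],
])

```text
time: 10.23
eef_pos: [0.5534, 0.2469, 0.2003]
orientation: [[-0.019, 1.0, 0.0], [1.0, 0.019, -0.0], [-0.0, 0.0, -1.0]]
ft_force: [-0.2, -0.3, -2.7]
opening: 0.0093
grip_force: 78.2
```

Emit:
drive_tool([
  [1, [0, -0.5, 0], 0],
  [1, [0, -1, 0], 0],
  [1, [0, -1.5, 0], 0],
  [1, [0, -2, 0], 0],
  [1, [0, -2, 0], 0],
  [1, [0, -2, 0], 0],
])

```text
time: 10.73
eef_pos: [0.5514, 0.2469, 0.2003]
orientation: [[-0.019, 1.0, 0.0], [1.0, 0.019, -0.0], [-0.0, 0.0, -1.0]]
ft_force: [-0.5, 1.2, -1.9]
opening: 0.0089
grip_force: 78.2
```

Emit:
drive_tool([
  [1, [0, -0.5, 0], 0],
  [1, [0, -1, 0], 0],
  [1, [0, -1.5, 0], 0],
  [1, [0, -2, 0], 0],
  [1, [0, -2, 0], 0],
  [1, [0, -2, 0], 0],
])

```text
time: 11.23
eef_pos: [0.5499, 0.2468, 0.2004]
orientation: [[-0.019, 1.0, 0.001], [1.0, 0.019, 0.0], [0.0, 0.001, -1.0]]
ft_force: [3.4, 0.6, -3.6]
opening: 0.0092
grip_force: 77.9
```

Emit:
drive_tool([
  [1, [0, -0.5, 0], 0],
  [1, [0, -1, 0], 0],
  [1, [0, -1.5, 0], 0],
  [1, [0, -2, 0], 0],
  [1, [0, -2, 0], 0],
  [1, [0, -2, 0], 0],
])

```text
time: 11.73
eef_pos: [0.5478, 0.2468, 0.2004]
orientation: [[-0.019, 1.0, 0.001], [1.0, 0.019, 0.0], [0.0, 0.001, -1.0]]
ft_force: [6.2, 0.2, -4.6]
opening: 0.0088
grip_force: 77.8
```

Emit:
drive_tool([
  [1, [0, -0.6, 0], 0],
  [1, [0, -1.2, 0], 0],
  [1, [0, -1.2, 0], 0],
  [1, [0, -1.2, 0.5], 0],
  [1, [0, -1.2, 1], 0],
  [1, [0, -1.2, 2], 0],
  [1, [0, -1.2, 3], 0],
  [1, [0, -1.2, 3], 0],
])

```text
time: 12.4
eef_pos: [0.5472, 0.247, 0.198]
orientation: [[-0.018, 1.0, 0.002], [1.0, 0.018, 0.001], [0.001, 0.002, -1.0]]
ft_force: [6.0, 0.7, -1.5]
opening: 0.009
grip_force: 78.4
```

Emit:
drive_tool([
  [1, [0, -0.3, 1], 0],
  [1, [0, -0.3, 2], 0],
  [1, [0, -0.3, 3], 0],
  [1, [0, -0.3, 4], 0],
  [1, [0, -0.3, 5], 0],
  [1, [0, -0.3, 6], 0],
  [1, [0, -0.3, 6], 0],
])

```text
time: 12.98
eef_pos: [0.547, 0.2471, 0.1921]
orientation: [[-0.019, 1.0, 0.002], [1.0, 0.019, 0.001], [0.001, 0.003, -1.0]]
ft_force: [5.5, -0.1, -1.0]
opening: 0.0091
grip_force: 78.4
```

Emit:
drive_tool([
  [1, [0, 0, 1], 0],
  [1, [0, 0, 2], 0],
  [1, [0, 0, 3], 0],
  [1, [0, 0, 4], 0],
  [1, [0, 0, 5], 0],
  [1, [0, 0, 6], 0],
  [1, [0, 0, 7], 0],
  [1, [0, 0, 8], 0],
  [1, [0, 0, 8], 0],
])

```text
time: 13.73
eef_pos: [0.547, 0.2471, 0.184]
orientation: [[-0.019, 1.0, 0.002], [1.0, 0.019, 0.001], [0.001, 0.002, -1.0]]
ft_force: [6.8, 0.8, -1.6]
opening: 0.0091
grip_force: 78.4
```

Emit:
drive_tool([
  [1, [0, 0, 0.7], 0],
  [1, [0, 0, 1.4], 0],
  [1, [0, 0, 2.1], 0],
  [1, [0, 0, 2.8], 0],
  [1, [0, 0, 3.5], 0],
  [1, [0, 0, 3.5], 0],
])

```text
time: 14.23
eef_pos: [0.5471, 0.2471, 0.1807]
orientation: [[-0.019, 1.0, 0.003], [1.0, 0.018, 0.001], [0.001, 0.003, -1.0]]
ft_force: [5.5, -0.0, -0.7]
opening: 0.009
grip_force: 78.6
```

Emit:
drive_tool([
  [1, [0, 0, 0.5], 0],
  [1, [0, 0, 1], 0],
  [1, [0, 0, 1.5], 0],
  [1, [0, 0, 1.5], 0],
])

```text
time: 14.57
eef_pos: [0.5471, 0.2471, 0.1793]
orientation: [[-0.018, 1.0, 0.003], [1.0, 0.018, 0.001], [0.001, 0.003, -1.0]]
ft_force: [5.8, -0.0, 0.4]
opening: 0.0091
grip_force: 78.7
```

Now in small steps until it stops hard.

Emit:
drive_tool([
  [1, [0, 0, 0.5], 0],
  [1, [0, 0, 1], 0],
  [1, [0, 0, 1], 0],
])

```text
time: 14.82
eef_pos: [0.5471, 0.2472, 0.1783]
orientation: [[-0.019, 1.0, 0.003], [1.0, 0.019, 0.001], [0.001, 0.003, -1.0]]
ft_force: [5.6, 0.6, 1.1]
opening: 0.0087
grip_force: 78.8
```

Emit:
drive_tool([
  [1, [0, 0, 0.5], 0],
  [1, [0, 0, 1], 0],
  [1, [0, 0, 1], 0],
])

```text
time: 15.07
eef_pos: [0.5472, 0.2472, 0.1778]
orientation: [[-0.019, 1.0, 0.003], [1.0, 0.019, 0.001], [0.001, 0.003, -1.0]]
ft_force: [4.4, -0.3, 5.0]
opening: 0.0091
grip_force: 79.4
```

Emit:
drive_tool([
  [1, [0, 0, 0.5], 0],
  [1, [0, 0, 1], 0],
  [1, [0, 0, 1], 0],
])

```text
time: 15.32
eef_pos: [0.5474, 0.2473, 0.1775]
orientation: [[-0.018, 1.0, 0.004], [1.0, 0.018, 0.001], [0.001, 0.004, -1.0]]
ft_force: [2.7, -2.0, 11.2]
opening: 0.009
grip_force: 80.4
```

Emit:
drive_tool([
  [1, [0, 0, 0.5], 0],
  [1, [0, 0, 1], 0],
  [1, [0, 0, 1], 0],
])

```text
time: 15.57
eef_pos: [0.5475, 0.2474, 0.1773]
orientation: [[-0.018, 1.0, 0.004], [1.0, 0.018, 0.001], [0.001, 0.005, -1.0]]
ft_force: [1.4, -2.5, 17.2]
opening: 0.0091
grip_force: 81.4
```

Emit:
drive_tool([
  [1, [0, 0, -0.8], 0],
  [1, [0, 0, -1.6], 0],
  [1, [0, 0, -2.2], 0],
  [1, [0, 0, -2.2], 0],
])

```text
time: 15.9
eef_pos: [0.5472, 0.2472, 0.1778]
orientation: [[-0.019, 1.0, 0.003], [1.0, 0.019, 0.001], [0.001, 0.003, -1.0]]
ft_force: [6.0, -0.2, 4.4]
opening: 0.0092
grip_force: 79.4
```

Emit:
drive_tool([
  [1, [0, 0, 0], 0],
  [1, [0, 0, 0], 0],
  [1, [0, 0, 0], 0],
], grip_force=20)

```text
time: 16.15
eef_pos: [0.5472, 0.2472, 0.1778]
orientation: [[-0.019, 1.0, 0.003], [1.0, 0.018, 0.001], [0.001, 0.003, -1.0]]
ft_force: [5.1, -0.5, 3.6]
opening: 0.0095
grip_force: 79.4
```

Emit:
drive_tool([
  [0.8, [0, 0, 0], 0],
  [0.7, [0, 0, 0], 0],
  [0.6, [0, 0, 0], 0],
  [0.5, [0, 0, 0], 0],
  [0.5, [0, 0, 0], 0],
  [0.5, [0, 0, 0], 0],
  [0.5, [0, 0, 0], 0],
])

```text
time: 16.73
eef_pos: [0.5455, 0.2468, 0.1763]
orientation: [[-0.019, 1.0, -0.001], [1.0, 0.019, -0.0], [-0.0, -0.001, -1.0]]
ft_force: [-0.8, 0.8, 0.1]
opening: 0.0211
grip_force: 0.0
```

```bash
python3 snap.py 6 wrist side scene
```

```text
16.7333 [0.5455 0.2468 0.1763] [[-0.0191, 0.9998, -0.0008], [0.9998, 0.0191, -0.0003], [-0.0002, -0.0008, -1.0]] [-0.75  0.8   0.12] 0.02109656863602717 0.0
```

Emit:
drive_tool([
  [0, [0, 2, 0], 0],
  [-0.4, [0, 2, 0], 0],
  [-0.4, [0, 2, 0], 0],
  [-0.4, [0, 2, -5], 0],
  [-0.4, [0, 2, -20], 0],
  [-0.4, [0, 2, -45], 0],
  [-0.4, [0, 2, -75], 0],
  [-0.4, [0, 2, -100], 0],
  [-0.4, [0, 2, -115], 0],
  [-0.4, [0, 2, -120], 0],
])

```text
time: 17.72
eef_pos: [0.5488, 0.2477, 0.3]
orientation: [[-0.019, 1.0, 0.004], [1.0, 0.019, 0.002], [0.002, 0.004, -1.0]]
ft_force: [-0.3, 0.5, -0.1]
opening: 0.0597
grip_force: 0.0
```

Emit:
drive_tool([
  [-0.4, [0, 0, 0], 0],
  [-0.4, [0, 0, 0], 0],
  [-0.4, [0, 0, 0], 0],
  [-0.4, [0, 0, 0], 0],
])

```text
time: 18.05
eef_pos: [0.5474, 0.2464, 0.295]
orientation: [[-0.019, 1.0, -0.002], [1.0, 0.019, -0.001], [-0.001, -0.002, -1.0]]
ft_force: [0.2, -0.6, -0.1]
opening: 0.0599
grip_force: 0.0
```

```bash
python3 snap.py 7 wrist side scene; python3 - <<'E' | tail -20
from fit2 import *
# compare predicted hanging outline with the picture edges
k=pickle.load(open("pics/wrist7.pkl","rb"));k6=pickle.load(open("pics/wrist6.pkl","rb"));t=wristT(k,k["st"])
N=[(50,42,30),(50,-42,30),(5,16,172),(-5,16,172),(5,-16,172),(-5,-16,172)]
print("pred",proj(k,W([.5472,.2472,.1778-.1366,.018],N),t).round(1).tolist())
g=cv2.cvtColor(k["img"],cv2.COLOR_RGB2GRAY)
P=proj(k,W([.5472,.2472,.0412,.018],N),t)
for (u,v) in P:
    u,v=int(u),int(v);print((u,v),"row",g[min(v,479)-4 if v<479 else 470,max(0,u-12):u+13].tolist(),"col",g[max(0,v-12):v+13,u-4].tolist())
a7,b7=[pickle.load(open(f"pics/{n}7.pkl","rb")) for n in("scene","side")]
a6,b6=[pickle.load(open(f"pics/{n}6.pkl","rb")) for n in("scene","side")]
for nm,c7,c6 in(("scene",a7,a6),("side",b7,b6)):
    Q=proj(c7,W([.5472,.2472,.0412,.018],[(50,0,15)]),c7["camera_from_world"])[0].astype(int)
    tt=c6["img"][Q[1]-12:Q[1]+12,Q[0]-12:Q[0]+12];R=c7["img"][Q[1]-20:Q[1]+20,Q[0]-20:Q[0]+20]
    print(nm,Q,cv2.minMaxLoc(cv2.matchTemplate(R,tt,cv2.TM_CCOEFF_NORMED))[1::2])
E
```

```text
18.05 [0.5474 0.2464 0.295 ] [[-0.019, 0.9998, -0.0022], [0.9998, 0.019, -0.0011], [-0.0011, -0.0022, -1.0]] [ 0.25 -0.64 -0.09] 0.05986127577883714 0.0
(50, 42, 30) [384.4 179.4] cropB [339.  47.]
(50, -42, 30) [378.2 288.3] cropB [314. 483.]
(2, 42, 30) [316.7 179.3] cropB [68. 47.]
(2, 42, 0) [316.2 174.7] cropB [66. 28.]
(-2, 42, 0) [311.2 174.7] cropB [46. 28.]
(-2, 42, 118) [310.3 202.4] cropB [ 43. 139.]
(2, 42, 118) [318.9 202.4] cropB [ 77. 139.]
(5, 16, 118) [324.8 255. ] cropB [101. 350.]
(-5, 16, 118) [304.3 255.1] cropB [ 19. 350.]
(5, 16, 172) [330.1 307.3] cropB [122. 559.]
(-5, 16, 172) [300.7 307.3] cropB [  4. 559.]
pred [[362.5, 164.7], [359.4, 242.8], [321.6, 222.4], [306.5, 222.4], [321.3, 267.7], [306.7, 267.7]]
(362, 164) row [123, 122, 124, 122, 119, 167, 177, 177, 175, 172, 170, 174, 171, 173, 173, 171, 172, 172, 172, 170, 171, 170, 170, 171, 167] col [175, 174, 172, 174, 174, 174, 174, 177, 175, 174, 169, 148, 167, 247, 254, 235, 157, 121, 120, 122, 119, 120, 123, 121, 118]
(359, 242) row [143, 140, 140, 142, 144, 142, 144, 144, 145, 124, 243, 254, 245, 198,
[... 658 characters left out ...]
245, 244, 245, 245, 246, 245, 246, 247, 246, 246, 246, 247, 247, 246]
(321, 267) row [251, 254, 254, 254, 253, 253, 252, 251, 252, 253, 253, 246, 224, 186, 168, 170, 170, 170, 171, 171, 170, 170, 171, 168, 171] col [251, 251, 252, 252, 253, 252, 253, 253, 252, 251, 253, 250, 208, 198, 198, 197, 198, 199, 190, 168, 167, 171, 169, 169, 169]
(306, 267) row [253, 253, 253, 253, 253, 253, 253, 253, 253, 240, 189, 138, 163, 155, 217, 251, 254, 254, 254, 253, 253, 252, 251, 252, 253] col [252, 253, 254, 253, 253, 253, 252, 253, 253, 254, 254, 253, 253, 254, 253, 254, 254, 254, 254, 254, 254, 254, 247, 180, 167]
scene [375 216] (0.9751492142677307, (8, 8))
side [284 319] (0.9987282156944275, (8, 8))
```

```bash
python3 -c "
from plant import manip
print(manip.hand_in())"
```

```text
the job is handed in; nothing more can be done
None
```

I hung the holder on the stand's screw, pushed it down to a hard stop at about 17 N, released it, and handed the job in at about 18 s. After release, the wrist camera matched the predicted home position to about a pixel, and the two fixed cameras showed no movement.

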